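Assemble a belt idler on an eccentric stud

TASK

Assemble the belt idler on the upright steel stud of the grey fixture: first slide on the brass spacer, then the pulley, then the red cap (open end down), each one fully down onto what is below it. The stud stands off-centre on its turning disc, towards a side that was not measured, so find it by feel with light pressure and never ram a part against the stud or the stack. Leave the other things on the table where they are.

Things in the scene. Friction and masses are not known exactly. Their poses are not given: they have to be found in the camera images.
- fixture: Grey square base plate, 130 x 130 x 12 mm, fixed to the table, with four small screw heads 4 mm high near its corners (52 mm from the centre each way). In its middle lies a dark steel disc, diameter 54 mm, 4 mm thick, that carries the stud. Origin: centre of the plate's underside, z up.
- seat (a point): Centre of the disc's top, 16 mm above the fixture's origin. The steel stud, diameter 18 mm, rises vertically from the disc to 43 mm above this point (flat top, 1.5 mm chamfer). Its axis is 8 mm away horizontally from this point, in a direction that changes from run to run and is not reported. Disc and stud are stiffly clamped and do not turn in use.
- spacer: Brass ring, outer diameter 36 mm, bore 21.5 mm through, 14 mm high, lying flat on the table. Origin: centre of its underside, z along its bore (up). Goes on first: seated, its underside is 16 mm above the fixture's origin. About 80 g.
- pulley: Flat belt pulley with black flanges and a steel belt track between them: flanges of diameter 56 mm and 3 mm thick, track of diameter 51 mm, 18 mm high in all, bore 21.5 mm through, lying flat on the table. Origin: centre of its underside, z along its bore (up). Goes on second: seated, its underside is 30 mm above the fixture's origin. About 150 g.
- cap: Red ribbed cap, outer diameter 32 mm, 20 mm high, closed at the top, with a blind bore of 21.5 mm, 14 mm deep, open at the bottom; it stands on its open end. Origin: centre of its underside (open end), z up. Goes on last: seated, its open rim rests on the pulley, 48 mm above the fixture's origin. About 50 g.
- box_cutter: Orange box cutter, 20 x 139 x 16 mm, lying on the table; leave it. Origin: centre of its underside.
- electrical_tape: Black roll of tape, 55 mm across, 19 mm high, lying on the table; leave it. Origin: centre of its underside.
- bench_keys: Bunch of keys, 110 x 121 x 8 mm, lying on the table; leave it. Origin: centre of its underside.
- bolt_c: Loose steel bolt, 17 x 66 x 15 mm, lying on the table; leave it. Origin: centre of its underside.
- bench_marker: Red and white marker pen, 17 x 135 x 16 mm, lying on the table; leave it. Origin: centre of its underside.
- tape_measure: Yellow tape measure, 38 x 75 x 62 mm, standing on the table; leave it. Origin: centre of its underside.
- screwdriver_stub: Short dark blue screwdriver, 25 x 149 x 25 mm, lying on the table; leave it. Origin: centre of its underside.

How it is judged:
By the outcome, as a careful person would: the job done as asked, in the order asked, and still so for the second after the job is handed in, with the robot touching nothing.
It also fails if it takes over 72 s, if anything falls off the work surface, if the arm or the gripper's body presses on something with over 40 N, if the wrist force passes 120 N, or if a joint passes its speed limit or range.

ROBOT

A 6-joint arm with a two-finger parallel gripper is mounted at the origin on a cart in front of the work surface, level with it; the furniture and walls round the work are solid. World frame = base frame: x ahead of the robot, y to its left, z up, the work surface at z = 0. Lengths are in m, angles in rad, forces in N, time in s.
With the tool pointing down it reaches from about 0.425 to 1.125 m from the base axis. Payload 14.9 kg.
Tool frame: the origin (TCP) lies at the very end of the fingers, on their centre line; the grasp point (between the pads) lies 19 mm behind it; z points along the fingers, y is the line along which they close (so a half turn about z gives the same grasp; the last joint's range is limited). The gripper opens to 91 mm and grips with 3 to 60 N. Pads are 32 mm wide; open, the fingers measure 118 mm over their backs; the gripper's body (76 mm by 178 mm) begins 60 mm behind the grasp point.
Start: joints at [1.272, 0.379, 1.734, -0, 1.028, -0.033], TCP at [0.184, 0.675, 0.214] pointing down, gripper open.
Joint ranges: [-2.77, 2.77], [-0.74, 2.19], [0, 2.66], [-1.06, 4.2], [0.31, 2.87], [-3.08, 3.08]. Speed limits (rad/s): [1.89, 1.89, 2.39, 3.14, 3.14, 3.14].

INTERFACE

Orientations are given as a unit quaternion [x, y, z, w].
In Python, from station import ctrl, cams, job, nets gives the robot as it stands. The module is installed in compiled form; this text tells all that it offers.
- The arm moves only by the shell command python3 -m handwheel 'ROWS' [FORCE]. ROWS is text: rows parted by semicolons, each of 5 numbers parted by spaces: the opening, from 0 (shut) to 1 (fully open), then the shift along the tool's x, y, z in mm, then the turn about the tool's z in rad. In form: claw tx ty tz yaw; .... A call has 1 to 20 rows; each row is the pose to reach, as a shift and turn from the pose commanded when the call began, along the tool's axes at that moment; what a row does not reach only later rows make up. A row lasts 1/12 s, in which the tool goes at most 41.7 mm and 7.16 degrees, less where a joint would pass 70% of its speed; a pose out of reach is approached as far as the arm can. A call with a gripper value outside its range is refused whole. The fingers move at their own pace and stop on an object; FORCE is the grip in N (left out, the last holds). Time passes only in rows, so rows that repeat a pose let the fingers close. It gives the time, the measured TCP pose, the force, the opening and the grip force at its end, in the units of the state.
- ctrl.state(): the state, without advancing time (a new reading comes with each control period).
- cams.grab_frame(name): name is "scene" or "top" or "wrist"; returns the picture (420x560x3 uint8, red, green, blue); there is no depth.
- cams.calibration(name): a dict with "fx", "fy", "cx", "cy" (pixels), "origin" and "rotation" of the camera in the world; the wrist camera has in their place "T_tool_cam" (4x4, takes a point from camera to tool coordinates, whose origin is the TCP and whose axes are the flange's). Camera axes: x right, y down, z forward; pixel columns grow to the right and rows downward; lengths in m; the calibration is good to about 2 mm. The wrist camera is an equidistant fisheye: a pixel r from the principal point sees the ray r / f radians off the axis. A picture is of the moment at which its call begins: read the wrist's pose just before it. calibration takes no time and is no camera call.
- job.sign_off(): hands the job in; it is judged then, once.
Trained networks look in the newest picture that a camera, given by its name, has taken for a name from the list of things; names that differ only in an ending like _2 or _b are one class to them, and where a whole thing is asked for, a point or a joint stands for the part that bears it (a point fixed in the world has none). Each returns a list of dicts, best first, with "score" (0 to 1); they miss things now and then, are a little off and sometimes report something else, mostly with a low value. They report only what shows in the picture. A call takes as long as a camera call.
- nets.boxes_of(camera, query): "xyz" ([x, y, z] in m, in world coordinates, good to about 4 mm: the middle of the surface that is visible of it).
- nets.trace(camera, query): "pixels" (420x560 bool, what is visible of it).
The state is a dict: "t": time; "joint_pos": joint angles; "qvel": joint speeds; "joint_efforts": joint torques, N m; "tool_pos": TCP position; "eef_rot": TCP orientation; "ft_force": force on the tool from outside, world axes, zero at the start; "moment": the same for the moment, N m; "finger_gap": finger opening in m; "gripper_force": force on a finger pad.
Only numpy, scipy, OpenCV 4.12 (cv2) and the standard library are available. Lean on these libraries where they do the work, as an engineer would, in place of code of your own. Each camera call takes 0.05 s, during which the arm holds its last target. There are 200 camera calls.

## Working session

There is one attempt and no reset: what is moved stays moved. The work goes in short steps, Python scripts to look and compute and a shell command to move; the robot and the scene stay as the last step left them, time stands still between calls to the robot, and variables do not carry over. Pictures are saved under pics/ and viewed, at most 13 in all, crops included, and the job is handed in when it is done.

```bash
mkdir -p pics; cat > h.py <<'E'
import numpy as np, cv2
from station import ctrl,cams,job,nets
def pix(cam,p):
    c=cams.calibration(cam); R=np.array(c["rotation"]); q=R.T@(np.array(p)-c["origin"])
    return [c["fx"]*q[0]/q[2]+c["cx"],c["fy"]*q[1]/q[2]+c["cy"]]
def ray(cam,uv,z):
    c=cams.calibration(cam); R=np.array(c["rotation"]); d=R@np.array([(uv[0]-c["cx"])/c["fx"],(uv[1]-c["cy"])/c["fy"],1])
    o=np.array(c["origin"]); return o+d*(z-o[2])/d[2]
E
python3 - <<'E'
from h import *
for n in("top","scene"):
    im=cams.grab_frame(n); cv2.imwrite(f"pics/{n}0.png",im[:,:,::-1])
    c=cams.calibration(n); print(n,c["fx"],np.round(c["origin"],3),np.round(c["rotation"],3).tolist())
    for q in("fixture","spacer","pulley","cap"):
        print(n,q,[(np.round(b["xyz"],3).tolist(),round(b["score"],2)) for b in nets.boxes_of(n,q)[:3]])
        for t in nets.trace(n,q)[:1]:
            v,u=np.nonzero(t["pixels"]); print("  ",u.mean(),v.mean(),u.min(),u.max(),v.min(),v.max(),len(u))
s=ctrl.state(); print(s["t"],s["tool_pos"],s["eef_rot"],s["ft_force"],s["finger_gap"])
E
```

```text
top 397.4919221117784 [0.351 0.049 1.168] [0.713, -0.697, 0.054, -0.051]
top fixture [([0.539, 0.063, 0.008], 0.97)]
   275.21755319148934 198.13989361702127 249 301 172 224 1880
top spacer []
   334.3269230769231 172.8846153846154 329 339 168 178 52
top pulley [([0.452, 0.286, 0.017], 0.8), ([0.542, 0.066, 0.009], 0.43)]
   198.83435582822085 226.920245398773 189 209 217 237 326
top cap []
   192.15652173913043 182.5304347826087 186 198 177 188 115
scene 536.4848919967652 [0.096 0.837 1.098] [-0.224, 0.909, -0.342, 0.084]
scene fixture [([0.538, 0.073, 0.009], 0.61)]
   259.7342829076621 226.97347740667976 226 294 201 253 2036
scene spacer [([0.621, -0.116, 0.007], 0.44)]
   264.97391304347826 174.04347826086956 259 271 169 179 115
scene pulley [([0.45, 0.287, 0.017], 0.97)]
   248.16079295154185 304.54185022026434 237 260 293 316 454
scene cap [([0.582, 0.31, 0.026], 0.46)]
   194.3031914893617 291.03723404255317 187 201 284 298 188
0.9 [0.18390409 0.67543351 0.21394836] [1.32503901e-01 9.91182483e-01 2.19889806e-05 2.08031705e-05] [-0.16704915  0.45157371  0.36421711] 0.09096777097579214
```

View pics/top0.png

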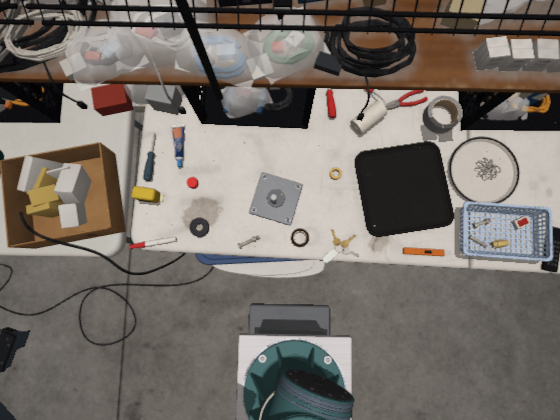

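```bash
python3 - <<'E'
from h import *
for n,uv in(("spacer",(334.3,172.9)),("pulley",(198.8,226.9)),("cap",(192.2,182.5)),("fixture",(275.2,198.1))):
    print(n,ray("top",uv,{"spacer":.014,"pulley":.018,"cap":.018,"fixture":.012}[n]))
for n,uv in(("spacer",(265,174)),("pulley",(248.2,304.5)),("cap",(194.3,291)),("fixture",(259.7,227))):
    print(n,ray("scene",uv,{"spacer":.011,"pulley":.015,"cap":.015,"fixture":.012}[n]))
im=cv2.imread("pics/top0.png"); cv2.imwrite("pics/c0.png",cv2.resize(im[130:270,160:360],None,fx=4,fy=4,interpolation=2))
print(np.array(cams.calibration("wrist")["T_tool_cam"]).round(3).tolist(),cams.calibration("wrist")["fx"])
E
```

```text
Traceback (most recent call last):
  File "h.py", line 7, in ray
    c=cams.calibration(cam); R=np.array(c["rotation"]); d=R@np.array([(uv[0]-c["cx"])/c["fx"],(uv[1]-c["cy"])/c["fy"],1])
                                                          ~^~~~~~~~~~~~~~~~~~~~~~~~~~~~~~~~~~~~~~~~~~~~~~~~~~~~~~~~~~~~~~
ValueError: matmul: Input operand 1 has a mismatch in its core dimension 0, with gufunc signature (n?,k),(k,m?)->(n?,m?) (size 3 is different from 4)
```

The top picture shows the fixture at about (274,198), the spacer (335,173), the pulley (199,227), the red cap (192,183) and the tape roll (300,238). The camera rotation is a quaternion, so I'll fix the helper.

```bash
cat > h.py <<'E'
import numpy as np, cv2
from scipy.spatial.transform import Rotation as Ro
from station import ctrl,cams,job,nets
def ray(cam,uv,z):
    c=cams.calibration(cam); d=Ro.from_quat(c["rotation"]).apply([(uv[0]-c["cx"])/c["fx"],(uv[1]-c["cy"])/c["fy"],1])
    o=np.array(c["origin"]); return (o+d*(z-o[2])/d[2]).round(4)
def pose():
    s=ctrl.state(); return np.array(s["tool_pos"]),Ro.from_quat(s["eef_rot"])
def wray(uv,z,p,R):
    c=cams.calibration("wrist"); T=np.array(c["T_tool_cam"]); K=np.array([[c["fx"],0,c["cx"]],[0,c["fy"],c["cy"]],[0,0,1.]])
    x,y=(uv[0]-c["cx"])/c["fx"],(uv[1]-c["cy"])/c["fy"]; r=np.hypot(x,y)+1e-9
    d=np.array([x/r*np.sin(r),y/r*np.sin(r),np.cos(r)]); d=R.apply(T[:3,:3]@d); o=p+R.apply(T[:3,3])
    return (o+d*(z-o[2])/d[2]).round(4)
def go(x,y,z):  # shift in tool axes mm from the present pose
    p,R=pose(); return (R.inv().apply(np.array([x,y,z])-p)*1000).round(1), (R.as_matrix()[:,1]).round(3)
E
python3 - <<'E'
from h import *
for n,uv,z in(("spacer",(334.3,172.9),.014),("pulley",(198.8,226.9),.018),("cap",(192.2,182.5),.018),("fixture",(275.2,198.1),.012)): print(n,ray("top",uv,z))
for n,uv,z in(("spacer",(265,174),.011),("pulley",(248.2,304.5),.015),("cap",(194.3,291),.015),("fixture",(259.7,227),.012)): print(n,ray("scene",uv,z))
im=cv2.imread("pics/top0.png"); cv2.imwrite("pics/c0.png",cv2.resize(im[130:270,160:360],None,fx=4,fy=4,interpolation=2))
print(np.array(cams.calibration("wrist")["T_tool_cam"]).round(3).tolist(),cams.calibration("wrist")["fx"])
print(go(.62,-.116,.2))
E
```

```text
spacer [ 0.6194 -0.11    0.014 ]
pulley [0.4495 0.2829 0.018 ]
cap [0.58   0.3091 0.018 ]
fixture [0.5399 0.0638 0.012 ]
spacer [ 0.6176 -0.1099  0.011 ]
pulley [0.4486 0.2866 0.015 ]
cap [0.5793 0.3139 0.015 ]
fixture [0.5372 0.0688 0.012 ]
[[-0.0, -0.972, -0.235, 0.065], [1.0, -0.0, -0.0, -0.001], [0.0, -0.235, 0.972, -0.17], [0.0, 0.0, 0.0, 1.0]] 325.19226210127806
(array([-628.7, -649.1,   13.9]), array([0.263, 0.965, 0.   ]))
```

View pics/c0.png

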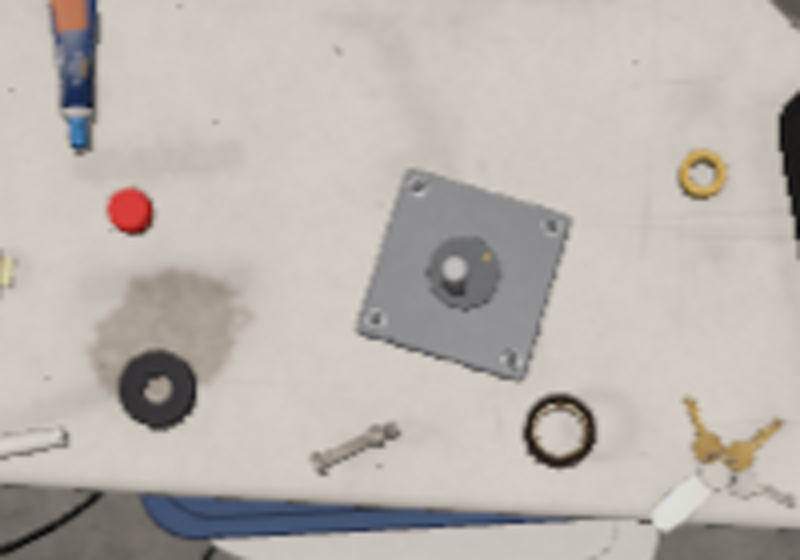

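The crop shows the stud's light top at crop (454,268), the spacer at (702,174), the cap at (131,211) and the pulley at (158,390). The two cameras agree to within 5 mm, so I'll move above the spacer.

```bash
python3 -m handwheel '1 -629 -644 100 0;1 -629 -644 100 0;1 -629 -644 100 0;1 -629 -644 100 0;1 -629 -644 100 0;1 -629 -644 100 0;1 -629 -644 100 0;1 -629 -644 100 0;1 -629 -644 100 0;1 -629 -644 100 0;1 -629 -644 100 0;1 -629 -644 100 0;1 -629 -644 100 0;1 -629 -644 100 0;1 -629 -644 100 0;1 -629 -644 100 0;1 -629 -644 100 0;1 -629 -644 100 0;1 -629 -644 100 0;1 -629 -644 100 0'; python3 - <<'E'
from h import *
print(go(.619,-.11,.115))
E
```

```text
t: 2.57
tool_pos: [0.5874, -0.0505, 0.1219]
eef_rot: [0.133, 0.991, 0.0, 0.0]
ft_force: [0.7, 0.1, 0.6]
finger_gap: 0.0914
gripper_force: 0.0
(array([-46.1, -49.1,   6.9]), array([0.263, 0.965, 0.   ]))
```

```bash
python3 -m handwheel '1 -30 -32 5 0;1 -30 -32 5 0;1 -30 -32 5 0;1 -30 -32 5 0'; cat >look.py <<'E'
from h import *
import sys
q,z,name=sys.argv[1],float(sys.argv[2]),sys.argv[3]
p,R=pose(); im=cams.grab_frame("wrist"); cv2.imwrite(f"pics/{name}.png",im[:,:,::-1])
for t in nets.trace("wrist",q)[:2]:
    m=t["pixels"].astype(np.uint8); c=max(cv2.findContours(m,0,1)[0],key=cv2.contourArea)
    (u,v),r=cv2.minEnclosingCircle(c); w=wray((u,v),z,p,R); e=cv2.fitEllipse(cv2.convexHull(c))
    w2=wray(e[0],z,p,R); print(round(t["score"],2),(u,v,r),w,"ell",np.round(e[0],1),np.round(e[1],1),w2,"go",go(w2[0],w2[1],p[2]))
E
python3 look.py spacer .014 w1
```

```text
t: 2.9
tool_pos: [0.6067, -0.0869, 0.1167]
eef_rot: [0.133, 0.991, 0.0, -0.0]
ft_force: [0.2, 0.5, 0.1]
finger_gap: 0.091
gripper_force: 0.0
0.69 (256.5812072753906, 226.80393981933594, 20.732404708862305) [ 0.6197 -0.1125  0.014 ] ell [256.6 227. ] [39.6 41.3] [ 0.6198 -0.1126  0.014 ] go (array([-19.7, -22.3,   0.3]), array([0.262, 0.965, 0.   ]))
0.24 (413.5, 94.5, 95.197265625) [0.5408 0.0518 0.014 ] ell [409.8  96.6] [159.3 183.9] [0.542  0.0477 0.014 ] go (array([ 97.3, 112.1,   0.4]), array([0.262, 0.965, 0.   ]))
```

View pics/w1.png

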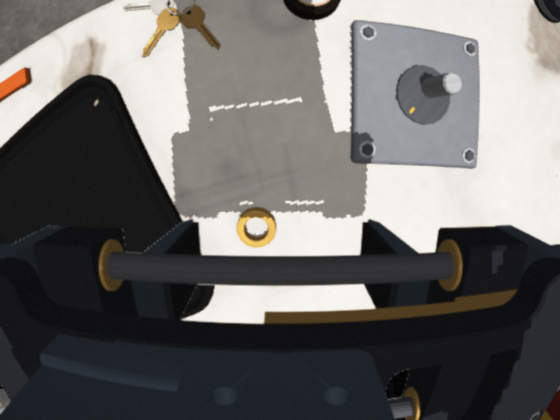

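The wrist picture shows the spacer at (257,227), the fixture's screw heads at (368,33), (470,48), (368,150) and (469,156), and the stud top at (452,85). The spacer matches the top view to within 3 mm, so I'll grasp it.

```bash
python3 - <<'E'
from h import *
p,R=pose()
S=[wray(u,.016,p,R) for u in((368,33),(470,48),(469,156),(368,150))]; print(S,np.mean(S,0))
print([np.linalg.norm(S[i]-S[i-1]).round(4) for i in range(4)]); print("stud",wray((452,85),.059,p,R),"disc",wray((424,95),.016,p,R))
E
python3 -m handwheel '0.6 -20 -22.5 20 0;0.6 -20 -22.5 60 0;0.6 -20 -22.5 90 0;0.6 -20 -22.5 105 0;0.6 -20 -22.5 112 0;0.6 -20 -22.5 112 0;0.6 -20 -22.5 112 0;0 -20 -22.5 112 0;0 -20 -22.5 112 0;0 -20 -22.5 112 0;0 -20 -22.5 112 0;0 -20 -22.5 112 0' 25
```

```text
[array([0.4797, 0.0256, 0.016 ]), array([0.5062, 0.125 , 0.016 ]), array([0.6064, 0.0974, 0.016 ]), array([ 0.5788, -0.0014,  0.016 ])] [0.542775 0.06165  0.016   ]
[np.float64(0.1027), np.float64(0.1029), np.float64(0.1039), np.float64(0.1026)]
stud [0.5392 0.0677 0.059 ] disc [0.5427 0.0619 0.016 ]
t: 4.0
tool_pos: [0.6212, -0.1141, 0.006]
eef_rot: [0.133, 0.991, -0.0, 0.001]
ft_force: [-1.4, 1.0, 9.3]
finger_gap: 0.0342
gripper_force: 25.0
```

```bash
python3 -m handwheel '0 0 0 -40 0;0 0 0 -80 0;0 0 0 -95 0;0 0 0 -95 0;0 0 0 -95 0'; python3 look.py spacer .1 w2; python3 - <<'E'
from h import *
print(go(.5387,.0686,.1))
E
```

```text
t: 4.42
tool_pos: [0.621, -0.1141, 0.1007]
eef_rot: [0.133, 0.991, -0.0, 0.001]
ft_force: [0.3, 0.4, -0.3]
finger_gap: 0.0337
gripper_force: 25.0
0.96 (280.0751647949219, 247.68910217285156, 32.36366653442383) [ 0.6209 -0.1148  0.1   ] ell [280.  246.6] [61.2 63.4] [ 0.6203 -0.1147  0.1   ] go (array([-0.8, -0.7, -2. ]), array([ 0.263,  0.965, -0.   ]))
(array([126.1, 154.8,  -1.1]), array([ 0.263,  0.965, -0.   ]))
```

View pics/w2.png

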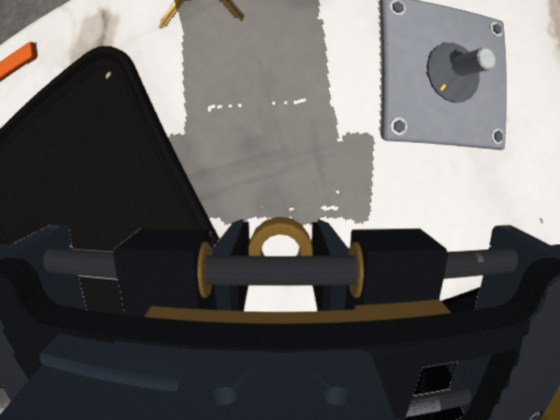

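The spacer is held: its upper edge is at v≈218 and it spans u 249–311, so its centre is about (280,249). I'll work out its offset from the TCP and refine the stud estimate in the same frame.

```bash
python3 - <<'E'
from h import *
p,R=pose()
for z in(.1087,.101): print((R.inv().apply(wray((280,249),z,p,R)-p)*1000).round(1))
S=[wray(u,.016,p,R) for u in((398,7),(497,29),(498,136),(399,126))]; c=np.mean(S,0);print(c,[np.linalg.norm(S[i]-S[i-1]).round(4) for i in range(4)])
print("stud",wray((487,58),.059,p,R))
print("go",go(.5387,.0686,.1))
E
python3 -m handwheel '0 40 20 0 0;0 60 50 0 0;0 80 85 0 0;0 100 120 0 0;0 115 140 0 0;0 124 153 0 0;0 125 153.5 0 0;0 125 153.5 0 0;0 125 153.5 0 0'
python3 look.py fixture .012 w3
```

```text
[  3.2  -0.7 -10. ]
[ 0.2 -0.6 -2.3]
[0.541225 0.059975 0.016   ] [np.float64(0.1024), np.float64(0.1025), np.float64(0.1021), np.float64(0.1023)]
stud [0.5368 0.0672 0.059 ]
go (array([126.1, 154.8,  -1.1]), array([ 0.263,  0.965, -0.   ]))
t: 5.27
tool_pos: [0.5401, 0.0664, 0.0992]
eef_rot: [0.133, 0.991, -0.0, -0.001]
ft_force: [-0.4, 0.1, -0.5]
finger_gap: 0.034
gripper_force: 25.0
0.91 (277.19091796875, 187.02676391601562, 92.29008483886719) [0.521  0.0685 0.012 ] ell [277.8 189.5] [159.3 181.7] [0.5231 0.0684 0.012 ] go (array([17.3, -2.3,  0.3]), array([ 0.264,  0.965, -0.   ]))
```

View pics/w3.png

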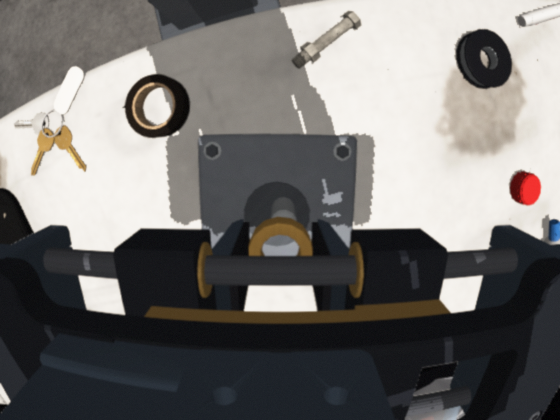

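The picture shows the spacer at (280,249) over the stud, whose shaft is at u≈283 above it. I'll zoom in to align it sideways.

```bash
python3 - <<'E'
from h import *
im=cv2.imread("pics/w3.png")[170:270,220:340]; cv2.imwrite("pics/c3.png",cv2.resize(cv2.convertScaleAbs(im,alpha=1.5),None,fx=6,fy=6,interpolation=0))
E
```

```text
(no output)
```

View pics/c3.png

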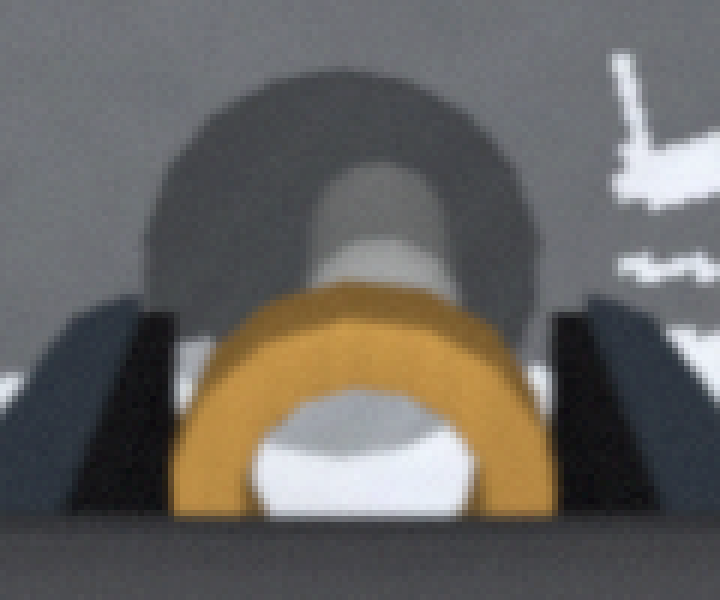

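```bash
python3 - <<'E'
from h import *
p,R=pose()
a=wray((280.7,254.5),p[2]+.008,p,R); b=wray((284.2,223),.059,p,R); print(a,b,(R.inv().apply(b-a)*1000).round(1),(R.inv().apply(a-p)*1000).round(1))
print("apex",wray((284,209.7),.0585,p,R)+.009*np.array([.965,-.263,0]))
S=[wray(u,.016,p,R) for u in((212,151),(343,151))]; print(S, np.mean(S,0)+.052*np.array([.965,-.263,0]))
E
```

```text
[0.5411 0.0655 0.1075] [0.5385 0.0688 0.059 ] [ 3.4  2.5 48.5] [-0.8 -0.3 -8. ]
apex [0.538285 0.068633 0.0585  ]
[array([0.479 , 0.0264, 0.016 ]), array([0.5064, 0.1261, 0.016 ])] [0.54288  0.062574 0.016   ]
```

```bash
python3 -m handwheel '0 3 2.5 10 0;0 3 2.5 22 0;0 3 2.5 30 0;0 3 2.5 33 0;0 3 2.5 34 0;0 3 2.5 35 0;0 3 2.5 36 0;0 3 2.5 36 0'
```

```text
t: 6.03
tool_pos: [0.5382, 0.0701, 0.0641]
eef_rot: [0.133, 0.991, 0.0, 0.0]
ft_force: [-0.2, 0.7, -0.5]
finger_gap: 0.0339
gripper_force: 25.0
```

```bash
python3 -m handwheel '0 0 0 1 0;0 0 0 2 0;0 0 0 3 0;0 0 0 3 0'
```

```text
t: 6.37
tool_pos: [0.538, 0.0701, 0.0609]
eef_rot: [0.133, 0.991, -0.0, -0.0]
ft_force: [-0.6, 0.1, -1.1]
finger_gap: 0.0339
gripper_force: 25.0
```

```bash
python3 -m handwheel '0 0 0 2 0;0 0 0 4 0;0 0 0 6 0;0 0 0 6 0'
```

```text
t: 6.7
tool_pos: [0.5378, 0.0701, 0.0545]
eef_rot: [0.133, 0.991, -0.0, -0.0]
ft_force: [-0.3, -0.3, -1.2]
finger_gap: 0.0343
gripper_force: 25.0
```

```bash
python3 -m handwheel '0 0 0 8 0;0 0 0 16 0;0 0 0 22 0;0 0 0 26 0;0 0 0 28 0;0 0 0 29 0;0 0 0 29 0'
```

```text
t: 7.28
tool_pos: [0.538, 0.0701, 0.0257]
eef_rot: [0.132, 0.991, -0.0, -0.0]
ft_force: [0.4, 1.1, -0.5]
finger_gap: 0.034
gripper_force: 25.0
```

```bash
python3 -m handwheel '0 0 0 1 0;0 0 0 2 0;0 0 0 3 0;0 0 0 4 0;0 0 0 4.5 0;0 0 0 4.5 0'
```

```text
t: 7.78
tool_pos: [0.5382, 0.0701, 0.0219]
eef_rot: [0.133, 0.991, -0.0, -0.0]
ft_force: [-3.6, -0.7, 10.5]
finger_gap: 0.034
gripper_force: 25.0
```

```bash
python3 -m handwheel '0.55 0 0 3 0;0.55 0 0 0 0;0.55 0 0 0 0;0.55 0 0 0 0;0.55 0 0 -10 0;0.6 0 0 -40 0;0.8 0 0 -75 0;1 0 0 -75 0' && python3 - <<'E'
from h import *
p,R=pose();im=cams.grab_frame("wrist"); print(p,go(.450,.2845,.105)); cv2.imwrite("pics/w4.png",im[:,:,::-1])
E
```

```text
t: 8.45
tool_pos: [0.541, 0.0704, 0.1023]
eef_rot: [0.132, 0.991, 0.001, 0.003]
ft_force: [2.5, 0.3, 1.4]
finger_gap: 0.065
gripper_force: 0.0
[0.54104168 0.070428   0.10234914] (array([143.3, 182.9,  -5.2]), array([0.263, 0.965, 0.002]))
```

View pics/w4.png

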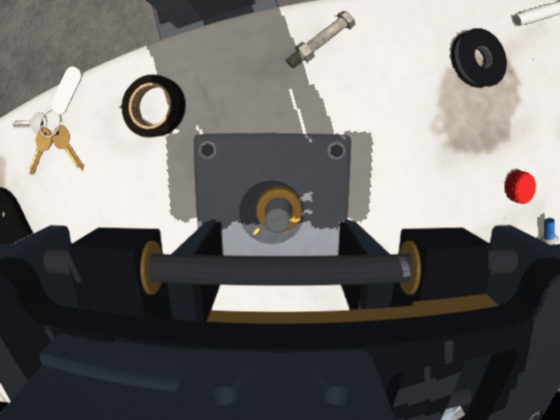

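The spacer lies flat on the disc round the stud at (279,210). The stud top is at (277,218), and the pulley is at (478,57). Next is the pulley.

```bash
python3 -m handwheel '1 143 183 -3 0;1 143 183 -3 0;1 143 183 -3 0;1 143 183 -3 0;1 143 183 -3 0;1 143 183 -3 0;1 143 183 -3 0;1 143 183 -3 0;1 143 183 -3 0;1 143 183 -3 0'; python3 look.py pulley .018 w5
```

```text
t: 9.33
tool_pos: [0.4483, 0.2833, 0.0993]
eef_rot: [0.133, 0.991, -0.0, -0.0]
ft_force: [0.3, -0.7, -0.4]
finger_gap: 0.0916
gripper_force: 0.0
0.55 (282.0017395019531, 213.0286102294922, 34.692955017089844) [0.4497 0.2839 0.018 ] ell [282.5 213.6] [66.8 68.6] [0.4503 0.2841 0.018 ] go (array([-1.6,  1.3,  0.1]), array([ 0.264,  0.964, -0.   ]))
```

```bash
python3 -m handwheel '1 -1.5 1.3 35 0;1 -1.5 1.3 65 0;1 -1.5 1.3 85 0;1 -1.5 1.3 92 0;1 -1.5 1.3 95 0;1 -1.5 1.3 95 0;0 -1.5 1.3 95 0;0 -1.5 1.3 95 0;0 -1.5 1.3 95 0;0 -1.5 1.3 95 0;0 -1.5 1.3 95 0' 30; python3 -m handwheel '0 0 0 -2 0;0 0 0 -30 0;0 0 0 -70 0;0 0 0 -100 0;0 0 0 -107 0;0 0 0 -107 0;0 0 0 -107 0'; python3 look.py pulley .12 w6
```

```text
t: 10.35
tool_pos: [0.4502, 0.2853, 0.005]
eef_rot: [0.132, 0.991, 0.0, 0.0]
ft_force: [-0.2, -0.2, 0.0]
finger_gap: 0.0604
gripper_force: 0.0
t: 10.93
tool_pos: [0.4496, 0.285, 0.111]
eef_rot: [0.132, 0.991, -0.0, -0.0]
ft_force: [-0.0, 0.4, -2.3]
finger_gap: 0.0534
gripper_force: 30.0
0.7 (279.5296936035156, 249.5, 50.591617584228516) [0.4469 0.2847 0.12  ] ell [279.7 236.3] [ 63.4 102.8] [0.4398 0.2868 0.12  ] go (array([ 9.5, -0.3, -1.1]), array([ 0.263,  0.965, -0.002]))
```

The fingers closed fully only as the lift began, so I'll check how the pulley sits in the grip.

View pics/w6.png

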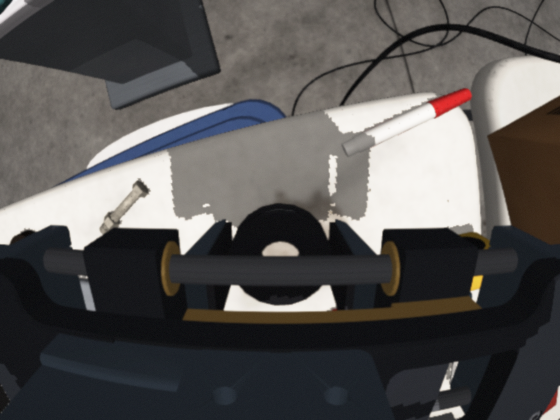

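```bash
python3 - <<'E'
from h import *
print(go(.5382,.0701,.118))
for t in nets.trace("wrist","pulley")[:1]:
    m=t["pixels"]; 
    for v in range(195,256,4): u=np.nonzero(m[v])[0]; print(v,u.min() if len(u) else 0,u.max() if len(u) else 0,len(u))
im=cams.grab_frame("scene");cv2.imwrite("pics/s6.png",im[:,:,::-1])
for t in nets.trace("scene","pulley")[:1]:
    v,u=np.nonzero(t["pixels"]);print(u.min(),u.max(),v.min(),v.max())
E
```

```text
(array([-142.4, -183.5,   -8. ]), array([ 0.263,  0.965, -0.002]))
195 0 0 0
199 0 0 0
203 277 282 6
207 260 299 40
211 253 308 56
215 248 312 65
219 244 316 73
223 241 319 79
227 238 321 84
231 236 323 88
235 235 325 91
239 233 327 95
243 231 329 84
247 230 330 74
251 229 330 69
255 232 310 28
244 259 269 292
```

The pulley is gripped level, with its centre at about (280,256), but roughly 3 mm lower in the fingers than planned. I'll bring it over the stud.

```bash
python3 -m handwheel '0 -142 -183.5 0 0;0 -142 -183.5 0 0;0 -142 -183.5 0 0;0 -142 -183.5 0 0;0 -142 -183.5 0 0;0 -142 -183.5 0 0;0 -142 -183.5 0 0;0 -142 -183.5 0 0;0 -142 -183.5 10 0;0 -142 -183.5 20 0;0 -142 -183.5 25 0;0 -142 -183.5 25 0;0 -142 -183.5 25 0'
```

```text
t: 12.27
tool_pos: [0.5381, 0.0714, 0.0857]
eef_rot: [0.132, 0.991, -0.0, -0.001]
ft_force: [0.8, -0.4, -2.4]
finger_gap: 0.0539
gripper_force: 30.0
```

```bash
python3 -m handwheel '0 -0.3 -1.2 5 0;0 -0.3 -1.2 10 0;0 -0.3 -1.2 12 0;0 -0.3 -1.2 13 0;0 -0.3 -1.2 14 0;0 -0.3 -1.2 15 0;0 -0.3 -1.2 15 0'; python3 -m handwheel '0 0 0 1 0;0 0 0 2 0;0 0 0 3 0;0 0 0 3 0';python3 -m handwheel '0 0 0 1 0;0 0 0 2 0;0 0 0 2 0;0 0 0 2 0'
```

```text
t: 12.85
tool_pos: [0.5387, 0.0695, 0.0714]
eef_rot: [0.133, 0.991, -0.0, 0.0]
ft_force: [-0.4, 0.4, -1.3]
finger_gap: 0.0537
gripper_force: 30.0
t: 13.18
tool_pos: [0.5386, 0.0695, 0.0683]
eef_rot: [0.133, 0.991, -0.0, -0.0]
ft_force: [1.1, -0.4, -1.9]
finger_gap: 0.0535
gripper_force: 30.0
t: 13.52
tool_pos: [0.5387, 0.0695, 0.0664]
eef_rot: [0.132, 0.991, -0.0, -0.0]
ft_force: [-0.3, 0.1, -2.2]
finger_gap: 0.054
gripper_force: 30.0
```

```bash
python3 -m handwheel '0 0 0 1 0;0 0 0 2 0;0 0 0 3 0;0 0 0 3 0'; python3 -m handwheel '0 0 0 1 0;0 0 0 2 0;0 0 0 3 0;0 0 0 3 0'
```

```text
t: 13.85
tool_pos: [0.5394, 0.0695, 0.0639]
eef_rot: [0.132, 0.991, 0.0, 0.001]
ft_force: [-0.1, -1.1, 7.7]
finger_gap: 0.0536
gripper_force: 30.0
t: 14.18
tool_pos: [0.5379, 0.0696, 0.0602]
eef_rot: [0.133, 0.991, -0.0, -0.001]
ft_force: [-4.1, 1.8, -2.8]
finger_gap: 0.0533
gripper_force: 30.0
```

```bash
python3 -m handwheel '0 1 0 0 0;0 1 0 0 0;0 1 0 2 0;0 1 0 4 0;0 1 0 4 0'; python3 -m handwheel '0 0 0 2 0;0 0 0 4 0;0 0 0 6 0;0 0 0 6 0'
```

```text
t: 14.6
tool_pos: [0.5374, 0.0698, 0.056]
eef_rot: [0.132, 0.991, -0.0, -0.0]
ft_force: [-2.1, -0.2, -2.3]
finger_gap: 0.0534
gripper_force: 30.0
t: 14.93
tool_pos: [0.5372, 0.0698, 0.0499]
eef_rot: [0.133, 0.991, -0.0, -0.001]
ft_force: [-3.2, 0.3, -1.6]
finger_gap: 0.0535
gripper_force: 30.0
```

Still a slight lateral push; shift another 0.5 mm and go on down.

```bash
python3 -m handwheel '0 0.7 0 2 0;0 0.7 0 4 0;0 0.7 0 6 0;0 0.7 0 8 0;0 0.7 0 8 0'; python3 -m handwheel '0 0 0 1 0;0 0 0 2 0;0 0 0 3 0;0 0 0 3 0'
```

```text
t: 15.35
tool_pos: [0.5369, 0.07, 0.042]
eef_rot: [0.132, 0.991, -0.0, -0.0]
ft_force: [-3.6, 0.0, -3.0]
finger_gap: 0.0536
gripper_force: 30.0
t: 15.68
tool_pos: [0.5369, 0.07, 0.0393]
eef_rot: [0.133, 0.991, -0.0, -0.0]
ft_force: [-4.2, -0.0, 0.1]
finger_gap: 0.0536
gripper_force: 30.0
```

```bash
python3 -m handwheel '0 0.8 0 0 0;0 0.8 0 1 0;0 0.8 0 2 0;0 0.8 0 2 0'; python3 -m handwheel '0 0 0 1 0;0 0 0 2 0;0 0 0 2 0'
```

```text
t: 16.02
tool_pos: [0.5366, 0.0702, 0.0374]
eef_rot: [0.133, 0.991, 0.0, 0.0]
ft_force: [-1.3, 0.2, -1.2]
finger_gap: 0.0534
gripper_force: 30.0
t: 16.27
tool_pos: [0.5367, 0.0703, 0.0359]
eef_rot: [0.133, 0.991, 0.0, 0.0]
ft_force: [-4.8, -0.4, 13.0]
finger_gap: 0.0538
gripper_force: 30.0
```

Contact came at the height I predicted. I'll release and check.

```bash
python3 -m handwheel '0.85 0 0 0 0;0.85 0 0 0 0;0.85 0 0 0 0;0.85 0 0 0 0;0.85 0 0 -10 0;1 0 0 -40 0;1 0 0 -70 0;1 0 0 -70 0;1 0 0 -70 0;1 0 0 -70 0'; python3 look.py pulley .048 w7; python3 - <<'E'
from h import *
print(go(.5797,.3105,.11))
E
```

```text
t: 17.1
tool_pos: [0.5362, 0.0702, 0.1056]
eef_rot: [0.132, 0.991, 0.0, 0.0]
ft_force: [-0.6, -0.1, -1.3]
finger_gap: 0.0915
gripper_force: 0.0
0.59 (280.4553527832031, 220.02615356445312, 38.2366828918457) [0.5363 0.0698 0.048 ] ell [280.3 220.1] [74.5 76. ] [0.5363 0.0697 0.048 ] go (array([-0.7, -0.2, -0.9]), array([ 0.263,  0.965, -0.   ]))
(array([ 20.7, 243.5,  -5.4]), array([ 0.263,  0.965, -0.   ]))
```

View pics/w7.png

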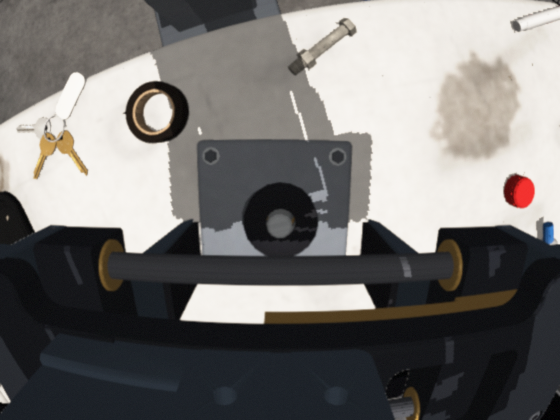

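The pulley sits flat at (280,220), with the stud top at about (280,222) in its bore. Next is the cap, seen at (519,190).

```bash
python3 - <<'E'
from h import *
p,R=pose()
im=cv2.imread("pics/w7.png"); g=im[:,:,1].astype(int)[205:240,262:300]
m=(g>75).astype(np.uint8); n,l,s,c=cv2.connectedComponentsWithStats(m); k=1+np.argmax(s[1:,4]); uv=c[k]+[262,205]; print(s[k],uv,wray(uv,.059,p,R))
E
python3 -m handwheel '1 21 243 0 0;1 21 243 0 0;1 21 243 0 0;1 21 243 0 0;1 21 243 0 0;1 21 243 0 0;1 21 243 0 0;1 21 243 0 0;1 21 243 0 0;1 21 243 0 0;1 21 243 0 0'; python3 look.py cap .02 w8
```

```text
[  5   8  26  25 470] [279.43191489 225.07234043] [0.5358 0.0689 0.059 ]
t: 18.12
tool_pos: [0.5796, 0.3089, 0.1051]
eef_rot: [0.133, 0.991, -0.0, -0.0]
ft_force: [-0.8, -0.1, -0.1]
finger_gap: 0.0911
gripper_force: 0.0
0.96 (284.14398193359375, 211.56349182128906, 21.0855712890625) [0.5811 0.3112 0.02  ] ell [284.  211.8] [40.6 42. ] [0.5813 0.3111 0.02  ] go (array([-0.9,  2.2,  0.3]), array([ 0.264,  0.965, -0.   ]))
```

```bash
python3 -m handwheel '0.7 -0.9 2 35 0;0.7 -0.9 2 65 0;0.7 -0.9 2 85 0;0.7 -0.9 2 94 0;0.7 -0.9 2 97 0;0.7 -0.9 2 97 0;0 -0.9 2 97 0;0 -0.9 2 97 0;0 -0.9 2 97 0;0 -0.9 2 97 0;0 -0.9 2 97 0;0 -0.9 2 97 0;0 -0.9 2 97 0' 20
```

```text
t: 19.3
tool_pos: [0.5815, 0.312, 0.0089]
eef_rot: [0.133, 0.991, 0.0, 0.0]
ft_force: [-0.7, -2.1, 6.1]
finger_gap: 0.0312
gripper_force: 20.0
```

```bash
python3 -m handwheel '0 0 0 -30 0;0 0 0 -65 0;0 0 0 -95 0;0 0 0 -105 0;0 0 0 -105 0;0 0 0 -105 0'; python3 - <<'E'
from h import *
p,R=pose(); im=cams.grab_frame("wrist"); cv2.imwrite("pics/w9.png",im[:,:,::-1])
for t in nets.trace("wrist","cap")[:1]:
    m=t["pixels"]; print(t["score"])
    for v in range(205,300,4): u=np.nonzero(m[v])[0]; print(v,(u.min(),u.max()) if len(u) else 0,end=" ")
print(p,go(.5367,.0700,p[2]))
E
```

```text
t: 19.8
tool_pos: [0.5811, 0.3118, 0.1131]
eef_rot: [0.133, 0.991, 0.0, 0.0]
ft_force: [0.0, 0.3, -0.3]
finger_gap: 0.0311
gripper_force: 20.0
0.63
205 0 209 0 213 0 217 0 221 0 225 (np.int64(267), np.int64(293)) 229 (np.int64(264), np.int64(300)) 233 (np.int64(258), np.int64(303)) 237 (np.int64(257), np.int64(306)) 241 (np.int64(253), np.int64(306)) 245 (np.int64(252), np.int64(307)) 249 (np.int64(251), np.int64(307)) 253 (np.int64(251), np.int64(308)) 257 0 261 0 265 0 269 0 273 0 277 0 281 0 285 0 289 0 293 0 297 0 [0.5810943  0.31180035 0.1131005 ] (array([ -21.4, -244.3,   -1.1]), array([ 0.263,  0.965, -0.002]))
```

View pics/w9.png

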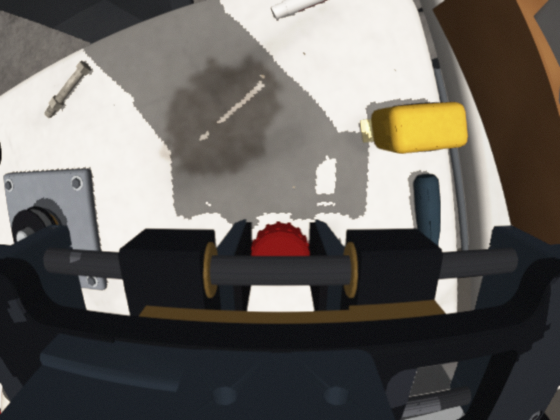

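The cap is held level at (280,253). I'll carry it over the stud.

```bash
python3 -m handwheel '0 -21.5 -244 0 0;0 -21.5 -244 0 0;0 -21.5 -244 0 0;0 -21.5 -244 0 0;0 -21.5 -244 0 0;0 -21.5 -244 0 0;0 -21.5 -244 0 0;0 -21.5 -244 0 0;0 -21.5 -244 0 0;0 -21.5 -244 15 0;0 -21.5 -244 30 0;0 -21.5 -244 38 0;0 -21.5 -244 38 0;0 -21.5 -244 38 0'
```

```text
t: 21.07
tool_pos: [0.5377, 0.0715, 0.075]
eef_rot: [0.132, 0.991, -0.0, -0.001]
ft_force: [0.5, -0.3, -0.8]
finger_gap: 0.031
gripper_force: 20.0
```

```bash
python3 -m handwheel '0 0.3 -1.6 0 0;0 0.3 -1.6 2 0;0 0.3 -1.6 4 0;0 0.3 -1.6 5 0;0 0.3 -1.6 5 0'; python3 -m handwheel '0 0 0 1 0;0 0 0 2 0;0 0 0 3 0;0 0 0 3 0'; python3 -m handwheel '0 0 0 1 0;0 0 0 2 0;0 0 0 2 0'
```

```text
t: 21.48
tool_pos: [0.5371, 0.0693, 0.0704]
eef_rot: [0.133, 0.991, 0.0, -0.0]
ft_force: [-0.7, 0.4, -0.4]
finger_gap: 0.031
gripper_force: 20.0
t: 21.82
tool_pos: [0.5371, 0.0693, 0.0672]
eef_rot: [0.133, 0.991, -0.0, -0.0]
ft_force: [-0.0, 0.9, 0.7]
finger_gap: 0.0313
gripper_force: 20.0
t: 22.07
tool_pos: [0.537, 0.0693, 0.0652]
eef_rot: [0.133, 0.991, -0.0, -0.0]
ft_force: [-0.8, 0.8, -0.3]
finger_gap: 0.0313
gripper_force: 20.0
```

```bash
python3 -m handwheel '0 0 0 1 0;0 0 0 2 0;0 0 0 3 0;0 0 0 4 0;0 0 0 4 0'; python3 -m handwheel '0 0 0 1 0;0 0 0 2 0;0 0 0 3 0;0 0 0 3 0'; python3 -m handwheel '0 0 0 1 0;0 0 0 1.5 0;0 0 0 1.5 0'
```

```text
t: 22.48
tool_pos: [0.537, 0.0693, 0.0612]
eef_rot: [0.133, 0.991, -0.0, -0.0]
ft_force: [-1.1, 1.3, 0.1]
finger_gap: 0.0312
gripper_force: 20.0
t: 22.82
tool_pos: [0.537, 0.0693, 0.0582]
eef_rot: [0.133, 0.991, -0.0, -0.0]
ft_force: [-2.2, 0.7, 1.1]
finger_gap: 0.0316
gripper_force: 20.0
t: 23.07
tool_pos: [0.537, 0.0694, 0.057]
eef_rot: [0.133, 0.991, -0.0, -0.0]
ft_force: [-4.7, 1.7, 6.2]
finger_gap: 0.031
gripper_force: 20.0
```

```bash
python3 -m handwheel '0 0 0 0.5 0;0 0 0 0.5 0;0.6 0 0 0 0;0.6 0 0 0 0;0.6 0 0 0 0;0.6 0 0 0 0;0.6 0 0 -10 0;0.7 0 0 -40 0;1 0 0 -70 0;1 0 0 -70 0;1 0 0 -70 0'; python3 look.py cap .068 w10; python3 - <<'E'
from h import *
a=cv2.imread("pics/w10.png")[130:290,180:380]; im=cams.grab_frame("scene")[:,:,::-1]
b=im[180:270,200:312]; cv2.imwrite("pics/f.png",np.hstack([cv2.resize(a,(400,320)),cv2.resize(b,(398,320))]))
E
```

```text
t: 23.98
tool_pos: [0.5384, 0.0694, 0.129]
eef_rot: [0.132, 0.991, 0.0, 0.002]
ft_force: [-0.2, 0.4, -0.6]
finger_gap: 0.0785
gripper_force: 0.0
0.84 (280.7647705078125, 215.552001953125, 23.610523223876953) [0.5365 0.0699 0.068 ] ell [280.1 215.6] [44.5 46.7] [0.5364 0.0694 0.068 ] go (array([ 0.6, -0. , -2.2]), array([ 0.263,  0.965, -0.   ]))
```

View pics/f.png

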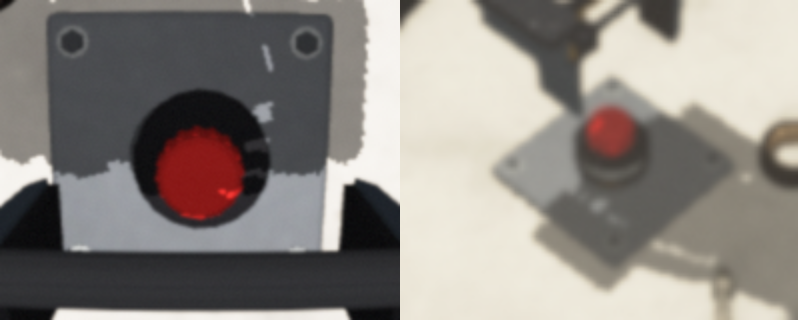

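The final view shows the cap sitting flat and centred on the pulley, with the gripper clear above it.

```bash
python3 -c "
from station import job; print(job.sign_off())"
```

```text
the job is handed in; nothing more can be done
None
```

The belt idler is assembled and handed in at about 24 s: spacer, pulley and cap went onto the stud in that order, each pressed lightly down to its seated height, and nothing else on the table was handled.

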